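# Seat the segments of a seal ring in its nest

### The arm

A 6-joint arm with a two-finger parallel gripper is mounted at the origin on the work surface. World frame = base frame: x ahead of the robot, y to its left, z up, the work surface at z = 0. Lengths are in m, angles in rad, forces in N, time in s.
With the tool pointing down it reaches from about 0.3 to 0.875 m from the base axis. Payload 6.4 kg.
Tool frame: the origin (TCP) lies at the centre of the arm's flange, where the gripper is bolted on; the fingertips stand 173 mm ahead of it and the grasp point (between the pads) lies 155 mm ahead of it; z points along the fingers, y is the line along which they close (so a half turn about z gives the same grasp; the last joint's range is limited). The gripper opens to 85 mm and grips with 20 to 120 N. Pads are 22 mm wide; open, the fingers measure 114 mm over their backs; the gripper's body (76 mm by 85 mm) begins 54 mm behind the grasp point. The pads swing forward as they close: fully open they stand 13 mm farther back than shut.
Start: joints at [1.064, 0.181, 1.607, -0, 1.354, -0.206], TCP at [0.17, 0.549, 0.405] pointing down, gripper open.
Joint ranges: [-2.99, 2.99], [-0.89, 2.07], [0.3, 2.58], [-1.14, 4.28], [0, 2.63], [-3.12, 3.12]. Speed limits (rad/s): [2.57, 2.57, 3.01, 3.14, 3.14, 3.14].

### API

Orientations are given as a unit quaternion [w, x, y, z].
In Python, from bench import get_obs, camera, get_calibration, hand_in gives the robot as it stands. The module is installed in compiled form; this text tells all that it offers.
- The arm moves only by the tool drive_tool, never from a script. Its argument "increments" is a list of rows, each a list of 2 entries, a list of its own where there are three numbers: the shift along the tool's x, y, z normalised to -1 to 1, where 1 is 250 mm, then the turn about the tool's z normalised to -1 to 1, where 1 is 90 degrees. A call has exactly 8 rows; each row is the pose to reach, as a shift and turn from the pose commanded when the call began, along the tool's axes at that moment; what a row does not reach only later rows make up. A row lasts 1/8 s, in which the tool goes at most 62.5 mm and 10.7 degrees, less where a joint would pass 70% of its speed; a pose out of reach is approached as far as the arm can. A call with a number of a shift or a turn outside -1 to 1 is refused whole. A call with a gripper value outside its range is refused whole. "claw" is the closure, from 0 (fully open) to 1 (shut), set as the call begins (left out, the last holds). The fingers move at their own pace and stop on an object; the grip force is fixed at half the most. Time passes only in rows, so rows that repeat a pose let the fingers close, or fill a call up. It gives the time, the measured TCP pose, the force and the opening at its end, in the units of the state.
- get_obs(): the state, without advancing time (a new reading comes with each control period).
- camera(name): name is "scene" or "side" or "wrist"; returns the picture (384x512x3 uint8, blue, green, red); there is no depth.
- get_calibration(name): a dict with "K" (3x3 intrinsics, pixels), "k1" (the pictures are not rectified: a ray, as slopes to the right and down, at radius r is drawn at 1 + k1 r^2 times it, then the intrinsics apply), "origin" and "orientation" of the camera in the world. Camera axes: x right, y down, z forward; pixel columns grow to the right and rows downward; lengths in m; the calibration is good to about 2 mm. A picture is of the moment at which its call begins: read the wrist's pose just before it. get_calibration takes no time and is no camera call; for the wrist camera it gives the pose at the moment of the call.
- hand_in(): hands the job in, once; it reports no verdict.
The state is a dict: "time_s": time; "q": joint angles; "dq": joint speeds; "joint_efforts": joint torques, N m; "eef_pos": TCP position; "eef_rot": TCP orientation; "wrist_force": force on the tool from outside, world axes, zero at the start; "torque": the same for the moment, N m; "opening": opening from 0.0 (shut) to 1.0 (fully open).
Only numpy, scipy, OpenCV 4.12 (cv2) and the standard library are available. Lean on these libraries where they do the work, as an engineer would, in place of code of your own. Each camera call takes 0.05 s, during which the arm holds its last target. There are 200 camera calls.

### The job

The three dark graphite segments of the seal ring stand too high in the round aluminium nest. With a fingertip, press each one lightly from above until it is fully home in the groove, in this order: the longest, then the middle-length one, then the short one that closes the ring. Do not grip or pull up any segment, and leave the brass bush on the hub and the other things on the bench where they are.

Things in the scene. Friction and masses are not known exactly. Their poses are not given: they have to be found in the camera images.
- nest: Round aluminium nest fixed to the bench, turned any way round: base disc 240 mm across, hub 156 mm, outer wall 201 to 220 mm, hub and wall tops 34 mm above the bench; between them the rubber-lined ring groove, floor at 16 mm. A segment fully home has its top 40 mm above the bench. Between segments: low aluminium lands, 24 mm gaps. Origin: centre of the underside, on the bench; z up.
- long_segment (a joint): Vertical slide (m) of the longest of the three dark graphite ring segments in the nest. Grows downward: 0.008 = home against the groove's rubber lining; the lining itself gives 1 mm per 6 N and springs back; starts between -0.003 and 0.002, so 6 to 11 mm too high. It stays where it is left; 2 to 3 N pushes it down; home counts from 0.0065. Pinched, it would pull out. Over 30 N would chip it.
- long_segment_top (a point): Middle of the top face of the longest segment, on the 90 mm radius of the nest; moves with it. The segment is an arc of 150 degrees (236 mm along its middle), 16 mm wide radially, 24 mm high, faceted. z up.
- medium_segment (a joint): Vertical slide (m) of the middle-length of the three dark graphite ring segments in the nest. Grows downward: 0.008 = home against the groove's rubber lining; the lining itself gives 1 mm per 6 N and springs back; starts between -0.003 and 0.002, so 6 to 11 mm too high. It stays where it is left; 2 to 3 N pushes it down; home counts from 0.0065. Pinched, it would pull out. Over 30 N would chip it.
- medium_segment_top (a point): Middle of the top face of the middle-length segment, on the 90 mm radius of the nest; moves with it. The segment is an arc of 105 degrees (165 mm along its middle), 16 mm wide radially, 24 mm high, faceted. z up.
- short_segment (a joint): Vertical slide (m) of the shortest of the three dark graphite ring segments in the nest. Grows downward: 0.008 = home against the groove's rubber lining; the lining itself gives 1 mm per 6 N and springs back; starts between -0.003 and 0.002, so 6 to 11 mm too high. It stays where it is left; 2 to 3 N pushes it down; home counts from 0.0065. Pinched, it would pull out. Over 30 N would chip it.
- short_segment_top (a point): Middle of the top face of the shortest segment, on the 90 mm radius of the nest; moves with it. The segment is an arc of 60 degrees (94 mm along its middle), 16 mm wide radially, 24 mm high, faceted. z up.
- bush: Loose flanged brass bush, 38 mm across the foot, 26 mm above, 40 mm high, standing near the middle of the nest's hub (foot 34 mm above the bench, top at 74 mm). Origin: centre of its underside. Leave alone.
- micrometer: Loose outside micrometer lying flat beside the nest, about 150 by 85 mm and 18 mm high. Origin on its underside, near the frame. Leave alone.
- loose_ring: Loose whole graphite ring lying flat beside the nest, 108 mm outside, 92 mm inside, 22 mm high. Origin: its centre, on the underside. Leave alone.
- gauge_case: Loose closed dark wooden case beside the nest, 100 by 60 by 28 mm high. Origin: centre of the underside. Leave alone.
- screwdriver: Loose screwdriver, about 200 mm long and under 35 mm high, lying on the bench at the left. Leave alone.

How it is judged:
By the outcome, as a careful person would: the job done as asked, in the order asked, and still so for the second after the job is handed in, with the robot touching nothing.
It also fails if it takes over 40 s, if anything falls off the work surface, if the arm or the gripper's body presses on something with over 40 N, if the wrist force passes 120 N, or if a joint passes its speed limit or range.

## Working session

There is one attempt and no reset: what is moved stays moved. The work goes in short steps, Python scripts to look and compute and a tool call to move; the robot and the scene stay as the last step left them, time stands still between calls to the robot, and variables do not carry over. Pictures are saved under pics/ and viewed, on a budget of 10 in all, crops included, one or two more only if the job needs it, and the job is handed in when it is done.

Besides the shell and the picture viewer there is one more tool, called after ">>>" as a command line: name --argument value ..., lists and objects as JSON in quotes. drive_tool: Moves the arm, as the interface text tells. Its arguments: {"type":"object","properties":{"increments":{"type":"array","items":{"type":"array"}},"claw":{"type":"number"}},"required":["increments"]}

```bash
mkdir -p pics
python3 - <<'E'
from bench import *
import cv2,numpy as np
o=get_obs();print({k:np.round(v,3) for k,v in o.items()})
for n in("scene","side"):
    c=get_calibration(n);print(n,c)
    cv2.imwrite(f"pics/{n}0.png",camera(n))
E
```

```text
{'time_s': np.float64(0.0), 'q': array([ 1.064,  0.182,  1.608, -0.   ,  1.354, -0.206]), 'dq': array([ 0.001,  0.001, -0.   ,  0.001,  0.001,  0.   ]), 'joint_efforts': array([ 0.0000e+00, -4.4488e+01, -3.5133e+01, -0.0000e+00,  9.0000e-03,
        0.0000e+00]), 'eef_pos': array([0.17 , 0.549, 0.404]), 'eef_rot': array([-0.   ,  0.15 ,  0.989, -0.001]), 'wrist_force': array([-0.33 ,  0.565, -0.35 ]), 'torque': array([-0.02 ,  0.019,  0.021]), 'opening': np.float64(1.0)}
scene {'K': array([[403.78730631,   0.        , 260.55826591],
       [  0.        , 403.78730631, 195.79900996],
       [  0.        ,   0.        ,   1.        ]]), 'k1': 0.011051334448684972, 'origin': array([ 1.0573712 , -0.12604285,  0.86487321]), 'orientation': array([-0.24620132,  0.82176269,  0.48986751, -0.15530875])}
side {'K': array([[391.13274138,   0.        , 255.12969128],
       [  0.        , 391.13274138, 195.76195478],
       [  0.        ,   0.        ,   1.        ]]), 'k1': -0.07964397018791342, 'origin': array([ 0.45217429, -0.50542787,  0.85073059]), 'orientation': array([-0.3271749 ,  0.94251079, -0.06399183,  0.02313077])}
```

View pics/scene0.png

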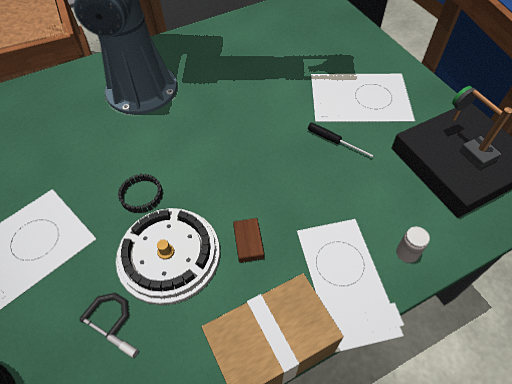

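View pics/side0.png

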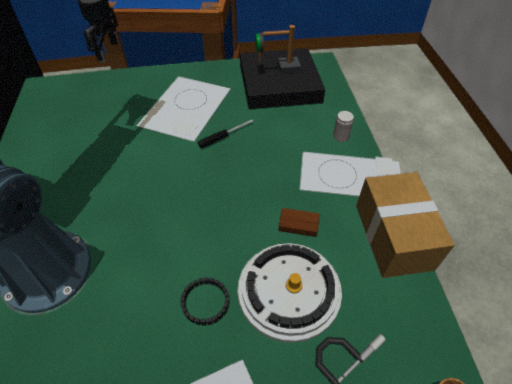

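The nest is at about (166,252) in the scene view and (290,288) in the side view, with the bush at its middle. I'll rectify both views onto the hub-top plane.

```bash
cat > h.py <<'E'
import cv2,numpy as np
from scipy.spatial.transform import Rotation as R
def rot(c): q=c["orientation"]; return R.from_quat([q[1],q[2],q[3],q[0]]).as_matrix()
def proj(c,P):
    p=(np.asarray(P,float)-c["origin"])@rot(c); s=p[...,:2]/p[...,2:]
    s=s*(1+c["k1"]*(s**2).sum(-1,keepdims=True)); return s@c["K"][:2,:2].T+c["K"][:2,2]
def ray(c,uv,z):
    s0=(np.asarray(uv,float)-c["K"][:2,2])/np.diag(c["K"])[:2]; s=s0.copy()
    for _ in range(20): s=s0/(1+c["k1"]*(s@s))
    d=rot(c)@np.r_[s,1]; return c["origin"]+d*(z-c["origin"][2])/d[2]
def top(c,im,xy,z,half=.15,n=390):
    # picture: up=+x, left=+y
    g=np.linspace(half,-half,n); X,Y=np.meshgrid(xy[0]+g,xy[1]+g,indexing="ij")
    uv=proj(c,np.stack([X,Y,0*X+z],-1)).astype(np.float32)
    return cv2.remap(im,uv[...,0],uv[...,1],cv2.INTER_CUBIC)
E
python3 - <<'E'
from h import *; from bench import get_calibration
uv={"scene":(166,243),"side":(294,276)}
cs={n:get_calibration(n) for n in uv}
for n in uv: print(n,ray(cs[n],uv[n],.074))
xy=np.mean([ray(cs[n],uv[n],.074)[:2] for n in uv],0);print(xy)
ims=[]
for n in uv:
    im=top(cs[n],cv2.imread(f"pics/{n}0.png"),xy,.034)
    for r in(.078,.11): cv2.circle(im,(195,195),int(r*1300),(0,0,255),1)
    ims.append(im)
cv2.imwrite("pics/top0.png",np.hstack(ims))
E
```

```text
scene [ 0.59490724 -0.12639876  0.074     ]
side [ 0.59062002 -0.13081576  0.074     ]
[ 0.59276363 -0.12860726]
```

View pics/top0.png

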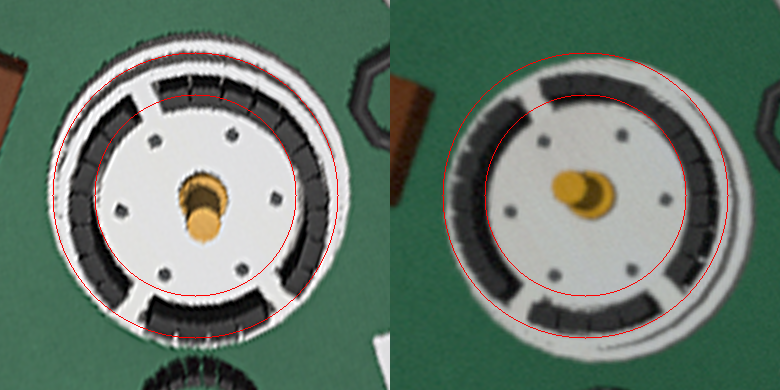

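Both rectified views agree: the bolt circle puts the nest centre at pixel (198.5,205), and the lands lie at about 118°, 237° and 315°. So medium is at the left, short at the bottom and long at the upper right. I'll overlay the model to verify this and work out the moves.

```bash
cat >> h.py <<'E'
C=np.array([.585,-.1313]); A=118.3
MID=dict(long=A+277.5,medium=A+60,short=A+157.5); LEN=dict(long=150,medium=105,short=60)
def pt(a,r=.09): a=np.radians(a); return C+r*np.stack([np.sin(a),-np.cos(a)],-1)
def delta(o,xy,z):
    q=o["eef_rot"]; M=R.from_quat([q[1],q[2],q[3],q[0]]).as_matrix()
    return np.round((np.r_[xy,z]-o["eef_pos"])@M/.25,4)
E
python3 - <<'E'
from h import *; from bench import *
o=get_obs(); ims=[]
for n in("scene","side"):
    c=get_calibration(n); im=cv2.imread(f"pics/{n}0.png")
    u=proj(c,np.r_[C,.034]); f=4
    M=np.array([[f,0,200-f*u[0]],[0,f,200-f*u[1]]]); M[:,2]+=[0,0]
    M=np.array([[2.6,0,195-2.6*u[0]],[0,2.6,195-2.6*u[1]]]); v=cv2.warpAffine(im,M,(390,390),flags=cv2.INTER_CUBIC)
    def dr(xy,z,col):
        p=proj(c,np.c_[xy,np.full(len(xy),z)])@M[:,:2].T+M[:,2]
        cv2.polylines(v,[np.int32(p*16)],False,col,1,cv2.LINE_AA,4)
    dr(pt(np.arange(0,361,5),.078),.034,(0,0,255)); dr(pt(np.arange(0,361,5),.11),.034,(0,0,255))
    for k in MID:
        e=np.linspace(-.5,.5,30)*LEN[k]+MID[k]
        dr(np.vstack([pt(e,.082),pt(e[::-1],.098),pt(e[:1],.082)]),.048,(0,255,255)); dr(np.array([pt(MID[k],.085),pt(MID[k],.095)]),.048,(0,255,0))
    ims.append(v)
cv2.imwrite("pics/ov.png",np.hstack(ims))
for k in MID: print(k,pt(MID[k]),delta(o,pt(MID[k]),.27))
E
```

```text
long [ 0.63764619 -0.20429574] [-2.6785 -2.3231  0.5383]
medium [ 0.58766996 -0.04133961] [-2.2945 -1.7598  0.5375]
short [ 0.49546074 -0.14039507] [-2.0596 -2.2475  0.5383]
```

View pics/ov.png

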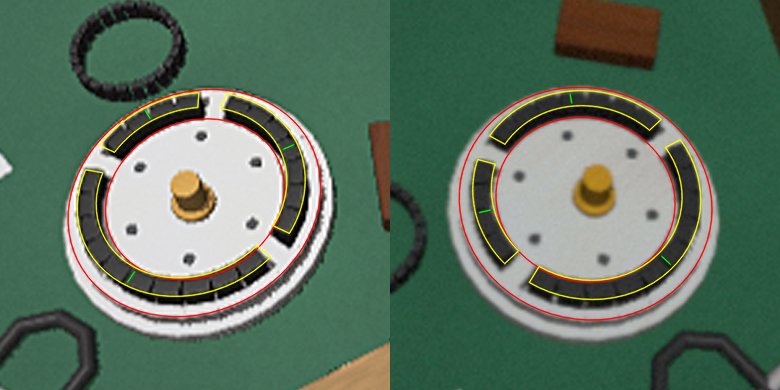

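The overlay fits all three segments in both views. Moving to above the long one with the fingers shut.

>>> drive_tool --increments '[[[-0.9, -0.78, 0.1], 0], [[-0.9, -0.78, 0.1], 0], [[-0.9, -0.78, 0.1], 0], [[-0.9, -0.78, 0.1], 0], [[-0.9, -0.78, 0.1], 0], [[-0.9, -0.78, 0.1], 0], [[-0.9, -0.78, 0.1], 0], [[-0.9, -0.78, 0.1], 0]]' --claw 1

```text
time_s: 1.1
eef_pos: [0.3269, 0.2971, 0.3797]
eef_rot: [-0.0, 0.149, 0.989, 0.0]
wrist_force: [0.3, -0.0, 0.2]
opening: -0.0
```

>>> drive_tool --increments '[[[-0.9, -0.78, 0.2], 0], [[-0.9, -0.78, 0.2], 0], [[-0.9, -0.78, 0.2], 0], [[-0.9, -0.78, 0.2], 0], [[-0.9, -0.78, 0.2], 0], [[-0.9, -0.78, 0.2], 0], [[-0.9, -0.78, 0.2], 0], [[-0.9, -0.78, 0.2], 0]]'

```text
time_s: 2.1
eef_pos: [0.4841, 0.045, 0.3298]
eef_rot: [-0.0, 0.149, 0.989, 0.0]
wrist_force: [-0.4, -0.3, -0.3]
opening: -0.002
```

>>> drive_tool --increments '[[[-0.88, -0.76, 0.24], 0], [[-0.88, -0.76, 0.24], 0], [[-0.88, -0.76, 0.24], 0], [[-0.88, -0.76, 0.24], 0], [[-0.88, -0.76, 0.24], 0], [[-0.88, -0.76, 0.24], 0], [[-0.88, -0.76, 0.24], 0], [[-0.88, -0.76, 0.24], 0]]'

```text
time_s: 3.1
eef_pos: [0.6383, -0.2013, 0.2704]
eef_rot: [0.0, 0.149, 0.989, 0.0]
wrist_force: [0.4, 0.0, 0.4]
opening: 0.0
```

```bash
cat > s.py <<'E'
import sys; from h import *; from bench import *
o=get_obs(); print(np.round(o["time_s"],2),o["eef_pos"].round(4),o["wrist_force"].round(2),o["torque"].round(2),o["opening"],o["q"].round(2))
print(delta(o,pt(MID[sys.argv[1]]),float(sys.argv[2])))
E
python3 s.py long .235
python3 - <<'E'
from bench import *; import cv2
cv2.imwrite("pics/w1.png",camera("wrist"))
E
```

```text
3.1 [ 0.6383 -0.2013  0.2704] [0.38 0.01 0.37] [ 0.02  0.   -0.  ] 0.0003209489224744585 [-0.48  0.52  1.45  0.    1.17 -1.75]
[-0.0011 -0.0122  0.1414]
```

View pics/w1.png

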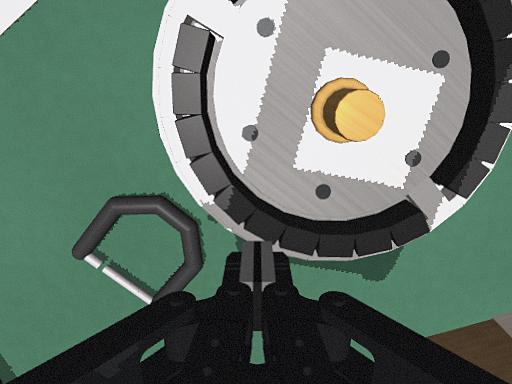

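The wrist view shows the long arc from (200,30) to (440,205), with the shut fingertips near (257,245). I'll check the nest centre from the bolts, at about (342,94), and the projected segment middle.

Run:
```python
from h import *; from bench import *
c=get_calibration("wrist")
for p in [(265,27),(441,59),(413,158),(323,191),(250,132),(342,94)]: 
    P=ray(c,p,.034); print(P.round(4),np.hypot(*(P[:2]-C)).round(4))
o=get_obs(); print(proj(c,np.r_[pt(MID["long"]),.048]),proj(c,np.r_[o["eef_pos"][:2],.048]),proj(c,np.r_[o["eef_pos"][:2],.097]))
```

```text
[ 0.5346 -0.1644  0.034 ] 0.0603
[ 0.5801 -0.0703  0.034 ] 0.0612
[ 0.6341 -0.0964  0.034 ] 0.0603
[ 0.6386 -0.1565  0.034 ] 0.0592
[ 0.5886 -0.1903  0.034 ] 0.0591
[ 0.583  -0.1312  0.034 ] 0.002
[251.74778535 218.16779721] [256.36351537 217.90288085] [256.21865298 256.55115678]
```

>>> drive_tool --increments '[[[0, -0.01, 0.03], 0], [[0, -0.01, 0.06], 0], [[0, -0.01, 0.09], 0], [[0, -0.01, 0.12], 0], [[0, -0.01, 0.14], 0], [[0, -0.01, 0.14], 0], [[0, -0.01, 0.14], 0], [[0, -0.01, 0.14], 0]]'

```text
time_s: 4.15
eef_pos: [0.6379, -0.2057, 0.2351]
eef_rot: [0.0, 0.15, 0.989, -0.0]
wrist_force: [-0.6, -0.1, -0.2]
opening: 0.002
```

The wrist bolts confirm the centre to within about 1–2 mm. Descending.

>>> drive_tool --increments '[[[0, 0, 0.01], 0], [[0, 0, 0.02], 0], [[0, 0, 0.03], 0], [[0, 0, 0.036], 0], [[0, 0, 0.042], 0], [[0, 0, 0.048], 0], [[0, 0, 0.048], 0], [[0, 0, 0.048], 0]]'

```text
time_s: 5.15
eef_pos: [0.6377, -0.2056, 0.2227]
eef_rot: [-0.0, 0.15, 0.989, -0.0]
wrist_force: [-0.1, 0.5, 0.3]
opening: 0.004
```

>>> drive_tool --increments '[[[0, 0, 0.004], 0], [[0, 0, 0.008], 0], [[0, 0, 0.012], 0], [[0, 0, 0.016], 0], [[0, 0, 0.02], 0], [[0, 0, 0.02], 0], [[0, 0, 0.02], 0], [[0, 0, 0.02], 0]]'

```text
time_s: 6.15
eef_pos: [0.6377, -0.2057, 0.2176]
eef_rot: [-0.0, 0.15, 0.989, -0.0]
wrist_force: [-0.7, 0.3, 0.6]
opening: 0.0
```

>>> drive_tool --increments '[[[0, 0, 0.002], 0], [[0, 0, 0.004], 0], [[0, 0, 0.006], 0], [[0, 0, 0.008], 0], [[0, 0, 0.01], 0], [[0, 0, 0.012], 0], [[0, 0, 0.014], 0], [[0, 0, 0.016], 0]]'

```text
time_s: 7.15
eef_pos: [0.6377, -0.2056, 0.2137]
eef_rot: [0.0, 0.15, 0.989, -0.0]
wrist_force: [-0.9, -0.4, 1.3]
opening: -0.002
```

>>> drive_tool --increments '[[[0, 0, 0.001], 0], [[0, 0, 0.002], 0], [[0, 0, 0.003], 0], [[0, 0, 0.004], 0], [[0, 0, 0.005], 0], [[0, 0, 0.006], 0], [[0, 0, 0.007], 0], [[0, 0, 0.008], 0]]'

```text
time_s: 8.15
eef_pos: [0.6378, -0.2057, 0.2122]
eef_rot: [0.0, 0.15, 0.989, -0.0]
wrist_force: [-2.7, 2.6, 6.4]
opening: 0.0
```

Run:
```python
from bench import *; import cv2
cv2.imwrite("pics/w2.png",camera("wrist"))
```

```text
(no output)
```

View pics/w2.png

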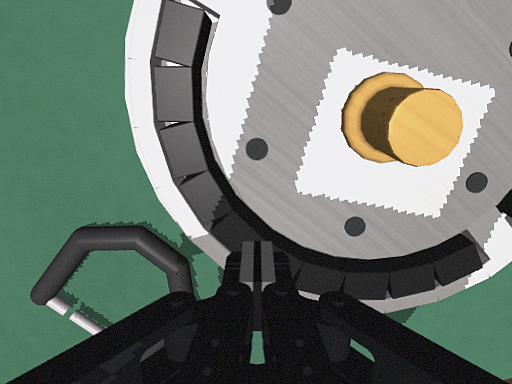

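>>> drive_tool --increments '[[[0, 0, 0.001], 0], [[0, 0, 0.002], 0], [[0, 0, 0.003], 0], [[0, 0, 0.004], 0], [[0, 0, 0.004], 0], [[0, 0, 0.004], 0], [[0, 0, 0.004], 0], [[0, 0, 0.004], 0]]'

```text
time_s: 9.2
eef_pos: [0.6378, -0.2057, 0.2116]
eef_rot: [0.0, 0.15, 0.989, -0.0]
wrist_force: [-4.2, 1.9, 9.5]
opening: -0.004
```

```bash
python3 s.py long .235
python3 - <<'E'
from h import *; from bench import *
ims=[]
for n in("scene","side"):
    im=camera(n); cv2.imwrite(f"pics/{n}1.png",im)
    c=get_calibration(n); u=proj(c,np.r_[C,.034])
    M=np.array([[2.6,0,195-2.6*u[0]],[0,2.6,195-2.6*u[1]]]); ims.append(cv2.warpAffine(im,M,(390,390),flags=cv2.INTER_CUBIC))
cv2.imwrite("pics/c1.png",np.hstack(ims))
E
```

```text
9.2 [ 0.6378 -0.2057  0.2116] [-4.19  1.9   9.55] [0.34 0.69 0.01] -0.0037894998766946687 [-0.49  0.6   1.47 -0.    1.08 -1.76]
[ 0.0021  0.005  -0.0934]
```

View pics/c1.png

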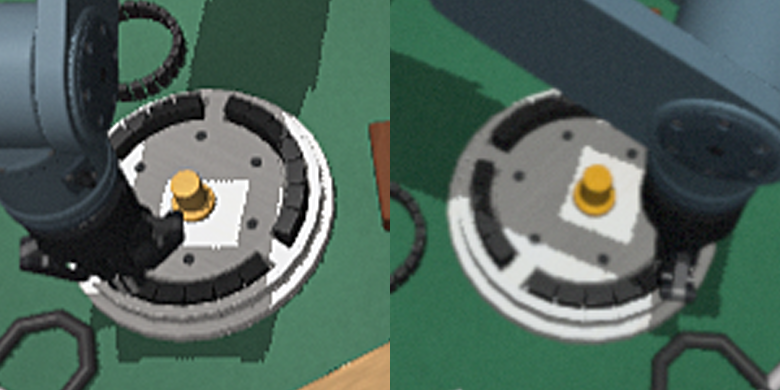

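The force slope is about 5 N/mm at a nominal tip height of 38.6 mm, so the long segment is home against the lining (9.5 N). Lifting over the bush to the medium one.

>>> drive_tool --increments '[[[0, 0, -0.15], 0], [[0, 0, -0.28], 0], [[0.1, 0.15, -0.28], 0], [[0.25, 0.37, -0.28], 0], [[0.387, 0.569, -0.28], 0], [[0.387, 0.569, -0.28], 0], [[0.387, 0.569, -0.18], 0], [[0.387, 0.569, -0.1], 0]]'

```text
time_s: 10.3
eef_pos: [0.5876, -0.0417, 0.2347]
eef_rot: [0.0, 0.15, 0.989, -0.0]
wrist_force: [0.6, -0.3, 0.2]
opening: 0.001
```

```bash
python3 s.py medium .2195
```

```text
10.3 [ 0.5876 -0.0417  0.2347] [ 0.61 -0.32  0.24] [-0.05  0.03  0.  ] 0.0006357935324386716 [-0.27  0.41  1.69 -0.    1.04 -1.54]
[0.0001 0.0014 0.0609]
```

>>> drive_tool --increments '[[[0, 0.001, 0.015], 0], [[0, 0.001, 0.03], 0], [[0, 0.001, 0.042], 0], [[0, 0.001, 0.05], 0], [[0, 0.001, 0.056], 0], [[0, 0.001, 0.062], 0], [[0, 0.001, 0.068], 0], [[0, 0.001, 0.074], 0]]'

```text
time_s: 11.3
eef_pos: [0.5877, -0.0409, 0.2174]
eef_rot: [0.0, 0.15, 0.989, -0.0]
wrist_force: [-0.2, 0.3, 3.0]
opening: -0.003
```

>>> drive_tool --increments '[[[0, 0, 0.003], 0], [[0, 0, 0.006], 0], [[0, 0, 0.009], 0], [[0, 0, 0.012], 0], [[0, 0, 0.014], 0], [[0, 0, 0.014], 0], [[0, 0, 0.014], 0], [[0, 0, 0.014], 0]]'

```text
time_s: 12.3
eef_pos: [0.5876, -0.0409, 0.2138]
eef_rot: [0.0, 0.15, 0.989, -0.0]
wrist_force: [0.8, -1.1, 1.9]
opening: 0.0
```

>>> drive_tool --increments '[[[0, 0, 0.001], 0], [[0, 0, 0.002], 0], [[0, 0, 0.003], 0], [[0, 0, 0.004], 0], [[0, 0, 0.005], 0], [[0, 0, 0.006], 0], [[0, 0, 0.007], 0], [[0, 0, 0.008], 0]]'

```text
time_s: 13.3
eef_pos: [0.5876, -0.0409, 0.2121]
eef_rot: [0.0, 0.15, 0.989, -0.0]
wrist_force: [-0.4, -0.5, 7.3]
opening: -0.005
```

>>> drive_tool --increments '[[[0, 0, 0.001], 0], [[0, 0, 0.002], 0], [[0, 0, 0.003], 0], [[0, 0, 0.004], 0], [[0, 0, 0.004], 0], [[0, 0, 0.004], 0], [[0, 0, 0.004], 0], [[0, 0, 0.004], 0]]'

```text
time_s: 14.3
eef_pos: [0.5877, -0.0409, 0.2116]
eef_rot: [0.0, 0.15, 0.989, -0.0]
wrist_force: [-0.8, 0.3, 10.7]
opening: -0.002
```

The medium segment is home, with the same contact height (10.7 N at the same z). On to the short one.

>>> drive_tool --increments '[[[0, 0, -0.15], 0], [[0, 0, -0.28], 0], [[0.06, -0.13, -0.28], 0], [[0.15, -0.31, -0.28], 0], [[0.234, -0.49, -0.28], 0], [[0.234, -0.49, -0.28], 0], [[0.234, -0.49, -0.18], 0], [[0.234, -0.49, -0.1], 0]]'

```text
time_s: 15.3
eef_pos: [0.4952, -0.1399, 0.2346]
eef_rot: [-0.001, 0.15, 0.989, 0.0]
wrist_force: [-0.0, 0.4, 0.3]
opening: 0.002
```

```bash
python3 s.py short .2195
```

```text
15.3 [ 0.4952 -0.1399  0.2346] [-0.03  0.45  0.28] [-0.   -0.02  0.03] 0.0017671238251226714 [-0.51  0.28  1.88  0.    0.99 -1.78]
[-0.0016 -0.0016  0.0604]
```

>>> drive_tool --increments '[[[-0.001, -0.001, 0.015], 0], [[-0.001, -0.001, 0.03], 0], [[-0.001, -0.001, 0.042], 0], [[-0.001, -0.001, 0.05], 0], [[-0.001, -0.001, 0.056], 0], [[-0.001, -0.001, 0.062], 0], [[-0.001, -0.001, 0.068], 0], [[-0.001, -0.001, 0.074], 0]]'

```text
time_s: 16.3
eef_pos: [0.4956, -0.141, 0.2173]
eef_rot: [0.0, 0.15, 0.989, -0.0]
wrist_force: [0.5, 0.6, 3.4]
opening: 0.004
```

>>> drive_tool --increments '[[[0, 0, 0.003], 0], [[0, 0, 0.006], 0], [[0, 0, 0.009], 0], [[0, 0, 0.012], 0], [[0, 0, 0.014], 0], [[0, 0, 0.014], 0], [[0, 0, 0.014], 0], [[0, 0, 0.014], 0]]'

```text
time_s: 17.3
eef_pos: [0.4956, -0.1409, 0.2138]
eef_rot: [0.0, 0.15, 0.989, -0.0]
wrist_force: [1.8, 0.6, 3.3]
opening: 0.001
```

>>> drive_tool --increments '[[[0, 0, 0.001], 0], [[0, 0, 0.002], 0], [[0, 0, 0.003], 0], [[0, 0, 0.004], 0], [[0, 0, 0.005], 0], [[0, 0, 0.006], 0], [[0, 0, 0.007], 0], [[0, 0, 0.008], 0]]'

```text
time_s: 18.3
eef_pos: [0.4956, -0.1409, 0.212]
eef_rot: [0.0, 0.15, 0.989, -0.0]
wrist_force: [-0.5, 0.5, 7.7]
opening: 0.004
```

>>> drive_tool --increments '[[[0, 0, 0.001], 0], [[0, 0, 0.002], 0], [[0, 0, 0.003], 0], [[0, 0, 0.004], 0], [[0, 0, 0.004], 0], [[0, 0, 0.004], 0], [[0, 0, 0.004], 0], [[0, 0, 0.004], 0]]'

```text
time_s: 19.3
eef_pos: [0.4956, -0.1409, 0.2114]
eef_rot: [0.0, 0.15, 0.989, -0.0]
wrist_force: [-0.6, 0.5, 10.2]
opening: -0.001
```

>>> drive_tool --increments '[[[0, 0, -0.15], 0], [[0, 0, -0.35], 0], [[0, 0.1, -0.55], 0], [[0.2, 0.3, -0.6], 0], [[0.35, 0.5, -0.6], 0], [[0.5, 0.7, -0.6], 0], [[0.6, 0.9, -0.6], 0], [[0.6, 1, -0.6], 0]]'

```text
time_s: 20.3
eef_pos: [0.4241, 0.1449, 0.3598]
eef_rot: [-0.001, 0.148, 0.989, -0.0]
wrist_force: [0.5, -0.8, -0.9]
opening: -0.001
```

Run:
```python
from h import *; from bench import *
ims=[]
for n in("scene","side"):
    im=camera(n); cv2.imwrite(f"pics/{n}2.png",im)
    c=get_calibration(n); u=proj(c,np.r_[C,.034])
    M=np.array([[2.2,0,195-2.2*u[0]],[0,2.2,195-2.2*u[1]]])
    ims.append(np.vstack([cv2.warpAffine(i,M,(390,300),flags=cv2.INTER_CUBIC) for i in(cv2.imread(f"pics/{n}0.png"),im)]))
cv2.imwrite("pics/c2.png",np.hstack(ims))
```

```text
(no output)
```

View pics/c2.png

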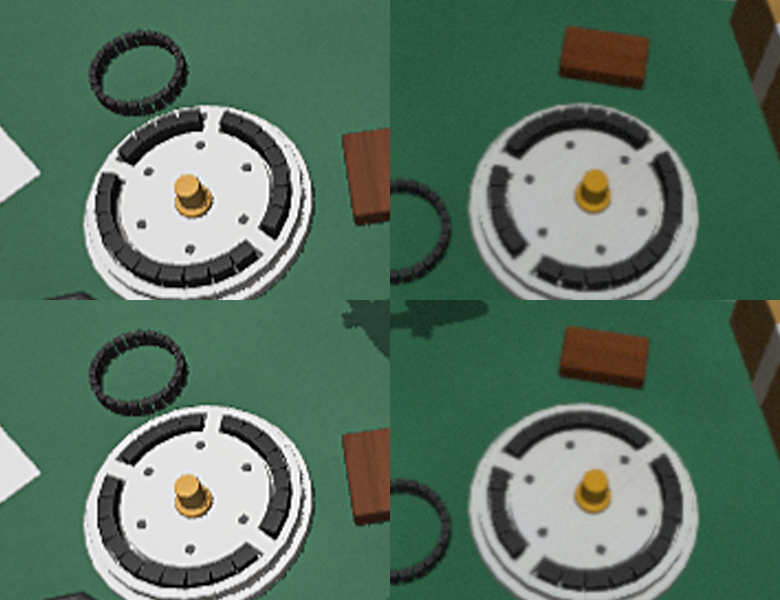

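All three segments now sit visibly lower than before, the bush and surroundings haven't moved, and the arm is clear.

```bash
python3 -c "
from bench import *
print(get_obs()['dq'].round(3)); print(hand_in())"
```

```text
[-0.059 -0.007  0.014 -0.023  0.009 -0.049]
the job is handed in; nothing more can be done
None
```

I pressed the three segments home with the shut fingertips in the order asked (long, medium, short) and handed the job in at about 20 s of the 40 s allowed.

| Segment | Fingertip height at end of press | Highest vertical force read |
|---|---|---|
| Long | about 38.6 mm | 9.5 N |
| Medium | about 38.6 mm | 10.7 N |
| Short | about 38.4 mm | 10.2 N |

- **Seating:** Each press ended about 1.5 mm below the 40 mm home height. Over the last 0.5–0.6 mm the force rose at about 4–7 N/mm, which fits the rubber lining (6 N/mm).
- **Last pictures:** In before-and-after views from both fixed cameras, all three segments sit lower. The bush, loose ring and case look unmoved, and the arm was clear of everything. The micrometer and screwdriver were outside those last crops, so I did not check them again; the arm never went down near them.
- **Anomalies:**
  - On the long segment, the force while it should have been sliding read lower than the expected 2–3 N (0.6 to 1.3 N).
  - The same press showed 2 to 4 N sideways. The end height and force slope still matched the other two.
  - At hand-in the arm still had a slight residual motion (up to 0.06 rad/s), in free air.

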